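# Level the sewing machine's extension leaf

### The arm

A 6-joint arm with a two-finger parallel gripper is mounted at the origin on the work surface. World frame = base frame: x ahead of the robot, y to its left, z up, the work surface at z = 0. Lengths are in m, angles in rad, forces in N, time in s.
With the tool pointing down it reaches from about 0.35 to 0.725 m from the base axis. Payload 4.3 kg.
Tool frame: the origin (TCP) lies midway between the tips of the shut fingers; the grasp point (between the pads) lies 19 mm behind it; z points along the fingers, y is the direction in which the jaws open and shut (so a half turn about z gives the same grasp; the last joint's range is limited). The gripper opens to 85 mm and grips with 20 to 120 N. Pads are 22 mm wide; open, the fingers measure 114 mm over their backs; the gripper's body (76 mm by 85 mm) begins 54 mm behind the grasp point. The pads swing forward as they close: fully open they stand 13 mm farther back than shut.
Start: joints at [-1.276, 0.377, 0.081, 1.274, 0, 1.46], TCP at [0.226, -0.529, 0.205] pointing down, gripper open.
Joint ranges: [-2.72, 2.72], [-0.84, 1.66], [-1.02, 1.22], [-1.77, 2.12], [-1.37, 1.28], [-3.14, 3.14]. Speed limits (rad/s): [2.57, 2.57, 3.14, 3.14, 3.14, 3.14].

### API

Orientations are given as [roll, pitch, yaw] about the fixed x, y, z axes, in that order (R = Rz(yaw) Ry(pitch) Rx(roll)).
In Python, from bench import * gives the robot as it stands.
- The arm moves only by the tool apply_moves, never from a script. Its argument "steps" is a list of rows, each a list of 2 entries, a list of its own where there are three numbers: the shift along the world's x, y, z each as a share of 4 cm, from -1 to 1, then the turn, a rotation vector about the world's x, y, z each as a share of 0.08 rad, from -1 to 1. In form: [[[tx, ty, tz], [ax, ay, az]], ...]. A call has 1 to 12 rows; each row shifts and turns the pose as measured when the row begins; what a row does not reach is not made up. A row lasts 1/10 s, in which the tool goes at most 50 mm and 8.59 degrees, less where a joint would pass 70% of its speed; a pose out of reach is approached as far as the arm can. A call with a number of a shift or a turn outside -1 to 1 is refused whole. A call with a gripper value outside its range is refused whole. "hand" is the gripper command: -1 is fully open, 1 is shut, values between are in proportion, set as the call begins (left out, the last holds). The fingers move at their own pace and stop on an object; "squeeze" is the grip in N (left out, the last holds). Time passes only in rows, so rows that do not move let the fingers close. It gives the time, the measured TCP pose, the force and the opening at its end, in the units of the state.
- get_obs(): the state, without advancing time (a new reading comes with each control period).
- grab_frame(name): name is "scene" or "top" or "wrist"; returns the picture (384x512x3 uint8, red, green, blue); there is no depth.
- get_calibration(name): a dict with "vfov" (degrees; the focal length in pixels is half the picture's height over the tangent of half this angle, whatever the lens; pixels are square), "cx", "cy" (the principal point, pixels), "k1" (the pictures are not rectified: a ray, as slopes to the right and down, at radius r is drawn at 1 + k1 r^2 times it, then the intrinsics apply), "rvec" (rotation vector, rad) and "tvec" (3), from world to camera coordinates, as OpenCV has them; the wrist camera has in their place "hand_eye" (4x4, takes a point from camera to tool coordinates, whose origin is the TCP and whose axes are the flange's). Camera axes: x right, y down, z forward; pixel columns grow to the right and rows downward; lengths in m; the calibration is good to about 2 mm. A picture is of the moment at which its call begins: read the wrist's pose just before it. get_calibration takes no time and is no camera call.
- hand_in(): hands the job in, once; it reports no verdict.
Trained networks look in the newest picture that a camera, given by its name, has taken for a name from the list of things; names that differ only in an ending like _2 or _b are one class to them, and where a whole thing is asked for, a point or a joint stands for the part that bears it (a point fixed in the world has none). Each returns a list of dicts, best first, with "confidence" (0 to 1); they miss things now and then, are a little off and sometimes report something else, mostly with a low value. They report only what shows in the picture. A call takes as long as a camera call. They do not tell look-alikes from the thing itself.
- masks_of(query, camera): "mask" (384x512 bool, what is visible of it) and "point" ([row, column] in pixels, amid what is visible of it).
The state is a dict: "t": time; "joint_pos": joint angles; "dq": joint speeds; "tau": joint torques, N m; "tcp_pos": TCP position; "tcp_rot": TCP orientation; "ft_force": force on the tool from outside, world axes, zero at the start; "wrist_torque": the same for the moment, N m; "finger_gap": finger opening in m.
Only numpy, scipy, OpenCV 4.12 (cv2) and the standard library are available. Lean on these libraries where they do the work, as an engineer would, in place of code of your own. Each camera call takes 0.05 s, during which the arm holds its last target.

### The job

The extension leaf beside the sewing machine has sagged at its free end. Turn the orange winged knob on its levelling foot until the leaf lies level, flush with the machine's bed, then let go of the knob. Do not turn the white dial on the blue bobbin winder, and do not knock or shift the cone of green thread.

Things in the scene. Friction and masses are not known exactly. Their poses are not given: they have to be found in the camera images.
- leaf (a joint): Tilt (rad) of the grey extension leaf, 200 x 218 x 12 mm, hinged along the white machine's bed. 0 = level, flush with the bed, top 60 mm above the table; negative = free end (by the levelling foot) low, positive = high. Starts -0.13 to -0.06. Only the orange knob moves it: 1 rad clockwise from above raises it 0.1 rad, anticlockwise lowers it; it stays put. The knob turns 0.9 rad past level.
- foot_knob_grip (a point): Grip point of the orange winged knob on the 50 mm square aluminium foot at the leaf's free end: on its upright turning axis, 118 mm above the table. Wing 44 mm long, 14 thick, 96 to 128 mm above the table. Turns with the knob: x along the wing, y across it (pinch this way), z up. Knob stays at this height; takes 0.15 N m. Leaf's end is 45 mm from the axis; machine (290 mm tall) starts 265 mm off.
- dial_tip (a point): Bystander: outer end of the white wing of the dial on the blue bobbin winder (box 85 x 110 x 55 mm, fixed to the table; dial rises to 94 mm). The point is 22 mm from the dial's upright axis, along its own x axis, 83 mm above the table. Same shape as the orange knob, turns easily. Not to be turned.
- cone_mid (a point): Bystander: a loose cone of green thread standing upright on the table, 64 mm across at the foot, 104 mm tall; the point is on its axis half-way up (52 mm). Not to be shifted or knocked over.
There are look-alikes about, which are no part of the job. There is more than one size of the part that bears cone_mid; the job needs the largest.

How it is judged:
By the outcome, as a careful person would: the job done as asked, in the order asked, and still so for the second after the job is handed in, with the robot touching nothing.
It also fails if it takes over 32 s, if anything falls off the work surface, if the arm or the gripper's body presses on something with over 40 N, if the wrist force passes 120 N, or if a joint passes its speed limit or range.

## Working session

There is one attempt and no reset: what is moved stays moved. The work goes in short steps, Python scripts to look and compute and a tool call to move; the robot and the scene stay as the last step left them, time stands still between calls to the robot, and variables do not carry over. Pictures are saved under pics/ and viewed, and the job is handed in when it is done.

Besides the shell and the picture viewer there is one more tool, called after "Emit:" as name(argument=value, ...), one argument or row to a line, values as JSON. apply_moves: Moves the arm, as the interface text tells. Shift numbers are shares of 4 cm and turn numbers shares of 0.08 rad, none past 1 either way. Its arguments: {"type":"object","properties":{"steps":{"type":"array"},"hand":{"type":"number"},"squeeze":{"type":"number"}},"required":["steps"]}

```bash
ls; mkdir -p pics
python3 - <<'E'
from bench import *
import cv2
o=get_obs(); print(o)
for n in ("scene","top","wrist"):
    im=grab_frame(n); cv2.imwrite(f"pics/{n}0.png",im[:,:,::-1]); print(n,get_calibration(n))
E
```

```text
pics
{'t': 0.0, 'joint_pos': array([-1.27628397e+00,  3.78079858e-01,  7.96278193e-02,  1.27442513e+00,
        2.11382333e-05,  1.46051418e+00]), 'dq': array([-9.72684584e-05,  4.09676550e-04, -2.84643817e-04,  6.23758362e-04,
        1.07653757e-03,  3.77875273e-05]), 'tau': array([-6.38967431e-04, -4.63607490e+01,  2.69874161e+01,  2.10283702e-02,
       -2.56900230e-04,  1.30571308e-05]), 'tcp_pos': array([ 0.22626292, -0.52782599,  0.20355212]), 'tcp_rot': array([-3.13952678e+00, -2.50024541e-04,  4.04794223e-01]), 'ft_force': array([0.43977967, 0.11501678, 0.45507624]), 'wrist_torque': array([-0.00117493, -0.0418925 ,  0.11577607]), 'finger_gap': 0.08538744861211685}
scene {'vfov': 55.10793331134288, 'cx': 258.9319258810502, 'cy': 191.59597783667397, 'k1': -0.07498375727598398, 'rvec': array([ 1.52150753,  2.16003277, -0.79645798]), 'tvec': array([ 0.25273815, -0.32798274,  1.26562061])}
top {'vfov': 54.880811969992266, 'cx': 253.37953889249556, 'cy': 195.30388629214576, 'k1': -0.027527068142363453, 'rvec': array([ 2.13368342, -2.1442116 ,  0.1572393 ]), 'tvec': array([-0.04489722,  0.56348167,  0.80749334])}
wrist {'vfov': 63.961625081765334, 'cx': 255.0739725215689, 'cy': 189.2746851470157, 'k1': -0.08001869875462991, 'hand_eye': array([[-8.04157443e-04, -9.66105519e-01, -2.58146236e-01,
         6.52105619e-02],
       [ 9.99999393e-01, -5.82343590e-04, -9.35716135e-04,
        -2.20048376e-04],
       [ 7.53670717e-04, -2.58146832e-01,  9.66105401e-01,
        -1.69225756e-01],
       [ 0.00000000e+00,  0.00000000e+00,  0.00000000e+00,
         1.00000000e+00]])}
```

View pics/scene0.png

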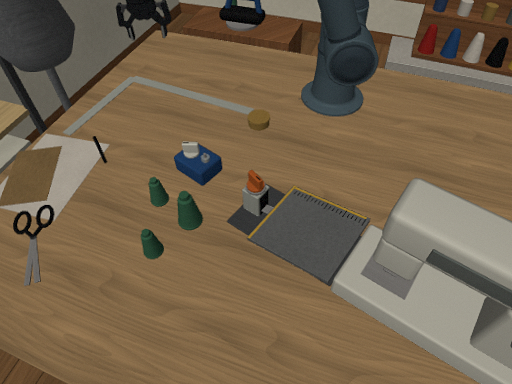

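View pics/top0.png

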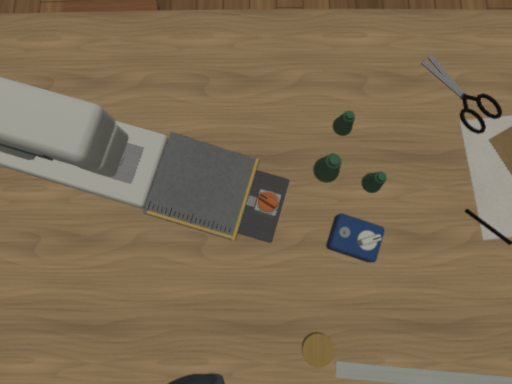

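View pics/wrist0.png

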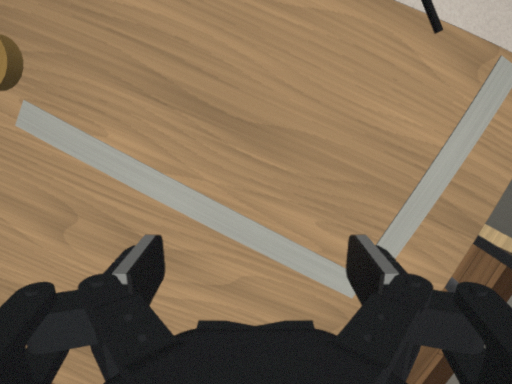

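The scene picture shows the orange knob at (255,183) and the leaf at (310,230). The blue winder with its white dial is at (197,160), and there are three green cones, the largest at (189,210). In the top picture the orange knob is at (268,202), the winder dial at (368,240), and the cones at (328,167), (374,181) and (344,123). The wrist view shows nothing useful yet.

Candidates for the knob, in top pixels: the orange winged knob (268,202) and the white dial (368,240), which has the same shape. I choose the orange one, which sits on the foot by the leaf. Next I'll crop in close and measure.

```bash
cat > h.py <<'E'
from bench import *
import numpy as np, cv2
from scipy.spatial.transform import Rotation as Rn
def cam(name,obs=None):
    c=get_calibration(name); f=192/np.tan(np.radians(c['vfov'])/2)
    if name=='wrist':
        T=np.eye(4);T[:3,:3]=Rn.from_euler('xyz',obs['tcp_rot']).as_matrix();T[:3,3]=obs['tcp_pos']
        M=T@c['hand_eye'];R=M[:3,:3].T;t=-R@M[:3,3]
    else:
        R=cv2.Rodrigues(c['rvec'])[0];t=c['tvec']
    return R,t,f,c['cx'],c['cy'],c['k1']
def proj(P,C):
    R,t,f,cx,cy,k=C;p=np.atleast_2d(P)@R.T+t;s=p[:,:2]/p[:,2:];r2=(s**2).sum(1,keepdims=True)
    return s*(1+k*r2)*f+[cx,cy]
def ray(uv,C):
    R,t,f,cx,cy,k=C;d=(np.atleast_2d(uv)-[cx,cy])/f;s=d.copy()
    for _ in range(20): s=d/(1+k*(s**2).sum(1,keepdims=True))
    return -R.T@t,np.c_[s,np.ones(len(s))]@R
def atz(uv,C,z):
    o,d=ray(uv,C);return o+d*((z-o[2])/d[:,2])[:,None]
E
python3 - <<'E'
from h import *
im=cv2.imread('pics/top0.png')
cv2.imwrite('pics/topc.png',cv2.resize(im[100:260,140:400],None,fx=3,fy=3,interpolation=cv2.INTER_CUBIC))
im2=cv2.imread('pics/scene0.png')
cv2.imwrite('pics/scc.png',cv2.resize(im2[130:290,170:380],None,fx=3.7,fy=3.7,interpolation=cv2.INTER_CUBIC))
C=cam('top')
hsv=cv2.cvtColor(im,cv2.COLOR_BGR2HSV)
m=(hsv[...,0]>4)&(hsv[...,0]<13)&(hsv[...,1]>170)&(hsv[...,2]>80); m[:150]=0;m[250:]=0
ys,xs=np.nonzero(m);print(len(xs),xs.min(),xs.max(),ys.min(),ys.max(),xs.mean(),ys.mean())
print('knob',atz([xs.mean(),ys.mean()],C,.11))
for n,p,z in [('dial',(368,240),.08),('big',(328,167),.05),('sm1',(374,181),.03),('sm2',(344,123),.03),('leafcorner',(236,237),.04),('leafc2',(257,158),.04),('hin1',(147,210),.06),('hin2',(171,134),.06)]: print(n,atz(p,C,z))
E
```

```text
211 259 276 193 209 267.3981042654028 201.34123222748815
knob [[ 0.53986917 -0.07760692  0.11      ]]
dial [[ 0.45848267 -0.29514361  0.08      ]]
big [[ 0.62734706 -0.22024532  0.05      ]]
sm1 [[ 0.59775956 -0.33141771  0.03      ]]
sm2 [[ 0.74047198 -0.26687379  0.03      ]]
leafcorner [[ 0.46814113 -0.00776587  0.04      ]]
leafc2 [[ 0.65220534 -0.05653483  0.04      ]]
hin1 [[0.52848841 0.19168587 0.06      ]]
hin2 [[0.70567651 0.1428411  0.06      ]]
```

View pics/topc.png

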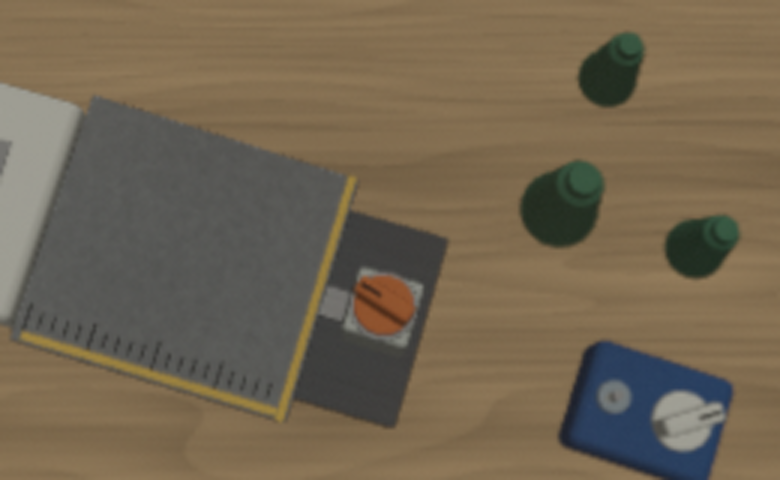

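View pics/scc.png

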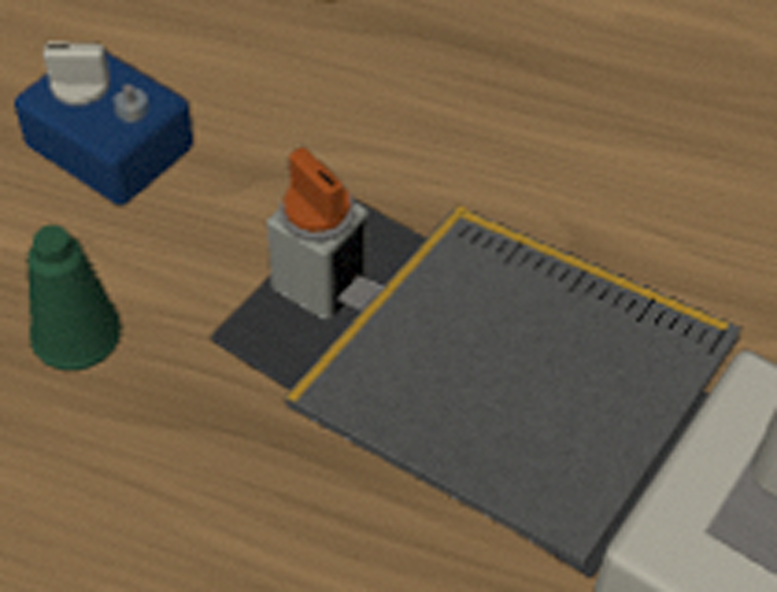

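Emit:
apply_moves(
  steps=[
    [[0.65, 0.94, 0.06], [0, 0, 1]],
    [[0.65, 0.94, 0.06], [0, 0, 1]],
    [[0.65, 0.94, 0.06], [0, 0, 1]],
    [[0.65, 0.94, 0.06], [0, 0, 1]],
    [[0.65, 0.94, 0.06], [0, 0, 1]],
    [[0.65, 0.94, 0.06], [0, 0, 1]],
    [[0.65, 0.94, 0.06], [0, 0, 1]],
    [[0.65, 0.94, 0.06], [0, 0, 1]],
    [[0.65, 0.94, 0.06], [0, 0, 1]],
    [[0.65, 0.94, 0.06], [0, 0, 1]],
    [[0, 0, 0], [0, 0, 1]],
    [[0, 0, 0], [0, 0, 1]],
  ],
  hand=-1,
)

```text
t: 1.35
tcp_pos: [0.4914, -0.1344, 0.2242]
tcp_rot: [-3.137, -0.002, 1.402]
ft_force: [0.3, -0.4, 0.3]
finger_gap: 0.0855
```

Emit:
apply_moves(
  steps=[
    [[0, 0, 0], [0, 0, 1]],
    [[0, 0, 0], [0, 0, 1]],
    [[0, 0, 0], [0, 0, 1]],
    [[0, 0, 0], [0, 0, 1]],
    [[0, 0, 0], [0, 0, 1]],
    [[0, 0, 0], [0, 0, 1]],
    [[0, 0, 0], [0, 0, 1]],
    [[0, 0, 0], [0, 0, 1]],
    [[0, 0, 0], [0, 0, 1]],
    [[0, 0, 0], [0, 0, 1]],
    [[0, 0, 0], [0, 0, 1]],
    [[0, 0, 0], [0, 0, 1]],
  ],
)

```text
t: 2.55
tcp_pos: [0.4885, -0.1311, 0.2199]
tcp_rot: [-3.13, -0.009, 2.407]
ft_force: [0.6, 0.2, 0.6]
finger_gap: 0.0854
```

Run:
```python
from h import *
o=get_obs();print(o['tcp_pos'],o['tcp_rot'],o['joint_pos'])
im=grab_frame('wrist');cv2.imwrite('pics/w1.png',im[:,:,::-1])
```

```text
[ 0.48852171 -0.13109866  0.21988208] [-3.12976448 -0.0086278   2.40698953] [-0.38219494  0.24433875 -0.06465174  1.27398594 -0.00812337  0.35240663]
```

View pics/w1.png

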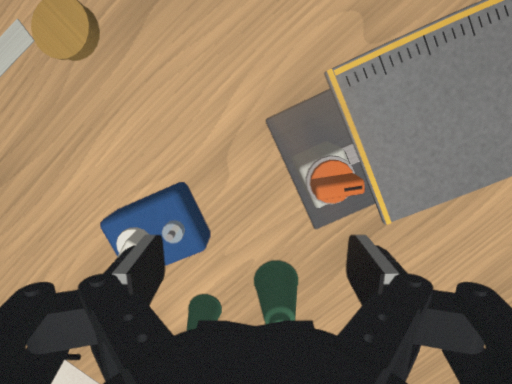

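The wrist view shows the orange knob at about (337,182), with its pointer tick at (353,188). The big cone is at (277,290), which is under the gripper side but far below it. The winder is at (155,225).

Run:
```python
from h import *
im=cv2.imread('pics/w1.png')
c=cv2.resize(im[140:220,290:390],None,fx=8,fy=7.5,interpolation=cv2.INTER_CUBIC)
cv2.imwrite('pics/w1c.png',cv2.resize(im[145:220,290:390],None,fx=8,fy=8,interpolation=cv2.INTER_CUBIC))
```

```text
(no output)
```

View pics/w1c.png

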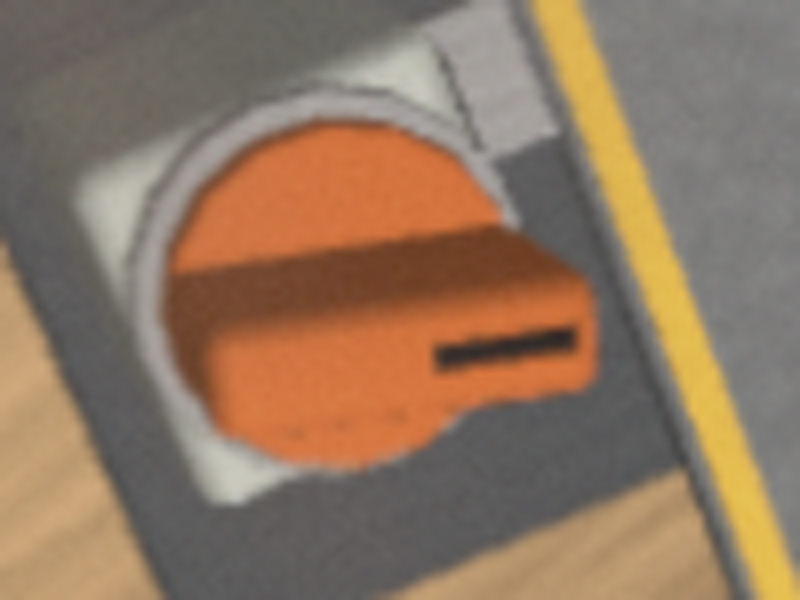

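Run:
```python
from h import *
o={'tcp_pos':np.array([0.48852171,-0.13109866,0.21988208]),'tcp_rot':np.array([-3.12976448,-0.0086278,2.40698953])}
C=cam('wrist',o)
q=np.array([(212,335),(595,283),(597,383),(222,430)])/8+[290,145]
P=atz(q,C,.128);print(P,P.mean(0))
print(np.linalg.norm(P[0]-P[1]),np.linalg.norm(P[1]-P[2]))
a=(P[1]+P[2]-P[0]-P[3]);print('wing yaw to pointer',np.arctan2(a[1],a[0]))
print('tick',atz(np.array([[435,357],[578,338]])/8+[290,145],C,.128))
print('disk',atz(np.array([338,294])/8+[290,145],C,.096))
# leaf corners (free end) wrist vs top/scene triangulation
def tri(obs):
    A=np.zeros((3,3));b=np.zeros(3)
    for uv,Cc in obs:
        oo,d=ray(uv,Cc);d=d[0]/np.linalg.norm(d);M=np.eye(3)-np.outer(d,d);A+=M;b+=M@oo
    return np.linalg.solve(A,b)
T=cam('top');S=cam('scene')
# crops: top /3+(140,100); scene /3.7+(170,130)
L={'free_near':[((284,418),(461,208))], 'free_far':[((355,178),(290,402))],'hin_near':[((14,338),(738,328))],'hin_far':[((95,98),(588,573))]}
for n,v in L.items():
    (t,s),=v; print(n,tri([(np.array(t)/3+[140,100],T),(np.array(s)/3.7+[170,130],S)]))
print('wrist free_near at .045',atz([330,72],C,.045),'far',atz([388,221],C,.045))
```

```text
[[ 0.52492044 -0.09253223  0.128     ]
 [ 0.5486654  -0.05731954  0.128     ]
 [ 0.55792876 -0.06402713  0.128     ]
 [ 0.53408548 -0.09858139  0.128     ]] [ 0.54140002 -0.07811507  0.128     ]
0.042470656553139266 0.011436855965945776
wing yaw to pointer 0.9721831828742264
tick [[ 0.54340329 -0.07571742  0.128     ]
 [ 0.55237556 -0.06250471  0.128     ]]
disk [[ 0.5414285  -0.07839625  0.096     ]]
free_near [ 0.4626693  -0.0025533   0.03227555]
free_far [ 0.65165687 -0.05889929  0.02841133]
hin_near [0.52252639 0.19864058 0.05753505]
hin_far [0.71333687 0.14644557 0.04566165]
wrist free_near at .045 [[ 0.46338035 -0.00291429  0.045     ]] far [[ 0.64209252 -0.05663665  0.045     ]]
```

Emit:
apply_moves(
  steps=[
    [[0.12, 0.12, 0], [0, 0, 1]],
    [[0.12, 0.12, 0], [0, 0, 1]],
    [[0.12, 0.12, 0], [0, 0, 1]],
    [[0.12, 0.12, 0], [0, 0, 1]],
    [[0.12, 0.12, 0], [0, 0, 1]],
    [[0.12, 0.12, 0], [0, 0, 1]],
    [[0.12, 0.12, 0], [0, 0, 1]],
    [[0.12, 0.12, 0], [0, 0, 1]],
    [[0.12, 0.12, 0], [0, 0, 1]],
    [[0.12, 0.12, 0], [0, 0, 1]],
    [[0.12, 0.12, 0], [0, 0, 1]],
    [[0, 0, 0], [0, 0, 1]],
  ],
)

```text
t: 3.8
tcp_pos: [0.5404, -0.0754, 0.2163]
tcp_rot: [-3.13, -0.016, -2.894]
ft_force: [0.3, -0.4, 0.8]
finger_gap: 0.0853
```

Emit:
apply_moves(
  steps=[
    [[0, 0, 0], [0, 0, 1]],
    [[0, 0, 0], [0, 0, 1]],
    [[0, 0, 0], [0, 0, 1]],
    [[0, 0, 0], [0, 0, 1]],
    [[0, 0, 0], [0, 0, 1]],
    [[0, 0, 0], [0, 0, 1]],
    [[0, 0, 0], [0, 0, 1]],
    [[0, 0, 0], [0, 0, 1]],
    [[0, 0, 0], [0, 0, 0.6]],
  ],
)

```text
t: 4.7
tcp_pos: [0.5384, -0.0744, 0.2132]
tcp_rot: [-3.135, -0.02, -2.189]
ft_force: [-0.2, -0.1, -0.4]
finger_gap: 0.0853
```

Run:
```python
from h import *
o=get_obs();print(o['tcp_pos'],o['tcp_rot'],o['joint_pos'])
R=Rn.from_euler('xyz',o['tcp_rot']);tgt=Rn.from_euler('xyz',[np.pi,0,.972+np.pi])
print('turn shares',(tgt*R.inv()).as_rotvec()/.08)
im=grab_frame('wrist');cv2.imwrite('pics/w2.png',im[:,:,::-1])
```

```text
[ 0.53841666 -0.0744243   0.21322232] [-3.13540751 -0.02022724 -2.18883955] [-0.24091184  0.31360202  0.01184254  1.27073491 -0.02108338 -1.1937096 ]
turn shares [ 0.25166112 -0.08107898  0.23979528]
```

View pics/w2.png

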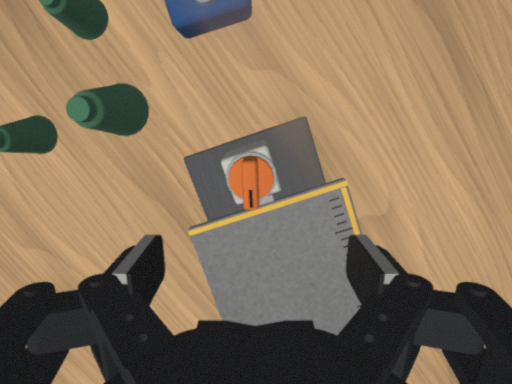

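The wrist view shows the knob at (250,180) with its wing vertical in the image, so it lies along the tool's x axis. The cones are to the left and clear. I'll check the axis again from this view.

Run:
```python
from h import *
im=cv2.imread('pics/w2.png')
cv2.imwrite('pics/w2c.png',cv2.resize(im[140:220,210:310],None,fx=7.5,fy=7.5,interpolation=cv2.INTER_CUBIC))
```

```text
(no output)
```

View pics/w2c.png

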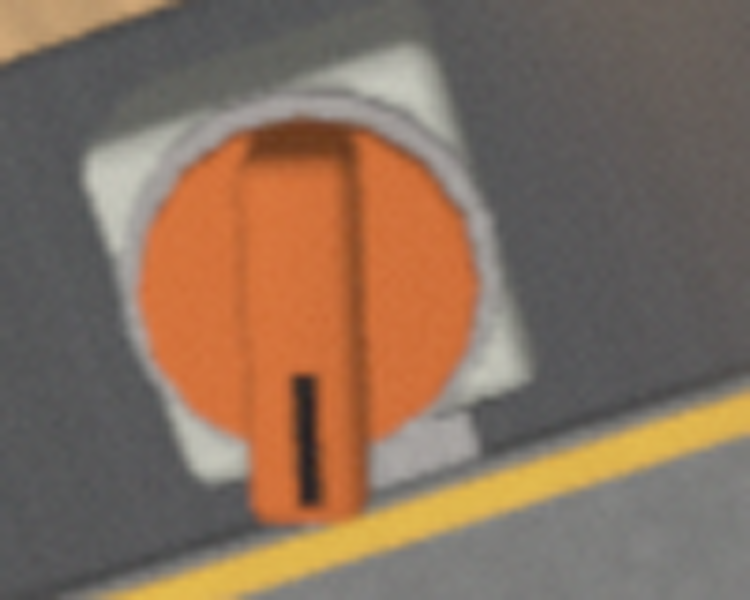

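Run:
```python
from h import *
o={'tcp_pos':np.array([0.53841666,-0.0744243,0.21322232]),'tcp_rot':np.array([-3.13540751,-0.02022724,-2.18883955])}
C=cam('wrist',o)
q=np.array([(243,163),(350,163),(366,522),(257,522)])/7.5+[210,140]
P=atz(q,C,.128);print(P.mean(0),np.linalg.norm(P[0]-P[3]),np.linalg.norm(P[0]-P[1]))
a=P[2]+P[3]-P[0]-P[1];print('yaw',np.arctan2(a[1],a[0]))
print('disk',atz(np.array([308,280])/7.5+[210,140],C,.096))
print((get_obs()['tcp_pos']))
```

```text
[ 0.54094782 -0.07795555  0.128     ] 0.042082274218858635 0.011971089761418375
yaw 0.9891963709693453
disk [[ 0.54047113 -0.07888909  0.096     ]]
[ 0.53834646 -0.07439552  0.21318637]
```

Emit:
apply_moves(
  steps=[
    [[0.06, -0.09, -0.1], [0.25, -0.08, 0.35]],
    [[0, 0, -0.6], [0, 0, 0]],
    [[0, 0, -0.6], [0, 0, 0]],
    [[0, 0, -0.5], [0, 0, 0]],
    [[0, 0, -0.4], [0, 0, 0]],
    [[0, 0, 0], [0, 0, 0]],
  ],
)

```text
t: 5.35
tcp_pos: [0.5405, -0.0781, 0.1222]
tcp_rot: [-3.141, 0.001, -2.171]
ft_force: [-1.4, -0.1, 0.4]
finger_gap: 0.0855
```

Run:
```python
from h import *
o=get_obs();print(o['tcp_pos'],o['tcp_rot'],o['joint_pos'])
R=Rn.from_euler('xyz',o['tcp_rot']);tgt=Rn.from_euler('xyz',[np.pi,0,.98+np.pi])
print('turn shares',(tgt*R.inv()).as_rotvec()/.08, (np.array([.541,-.0782,.102])-o['tcp_pos'])/.04)
```

```text
[ 0.54053572 -0.07805477  0.12222137] [-3.14136455e+00  9.91673226e-04 -2.17146653e+00] [-2.60110391e-01  3.55920123e-01 -1.66999705e-01  1.04733026e+00
  8.58530092e-04 -1.23023617e+00]
turn shares [-0.00866071  0.00931568  0.12342485] [ 0.0116069  -0.00363074 -0.50553422]
```

Emit:
apply_moves(
  steps=[
    [[0.01, 0, -0.35], [0, 0, 0.12]],
    [[0, 0, -0.15], [0, 0, 0]],
    [[0, 0, 0], [0, 0, 0]],
  ],
)

```text
t: 5.65
tcp_pos: [0.5415, -0.0782, 0.1032]
tcp_rot: [-3.141, 0.001, -2.165]
ft_force: [-0.1, 1.0, 0.5]
finger_gap: 0.0852
```

Emit:
apply_moves(
  steps=[
    [[0, 0, 0], [0, 0, 0]],
    [[0, 0, 0], [0, 0, 0]],
    [[0, 0, 0], [0, 0, 0]],
    [[0, 0, 0], [0, 0, 0]],
    [[0, 0, 0], [0, 0, 0]],
    [[0, 0, 0], [0, 0, 0]],
  ],
  hand=1,
  squeeze=50,
)

```text
t: 6.25
tcp_pos: [0.5439, -0.0788, 0.1068]
tcp_rot: [-3.135, 0.003, -2.167]
ft_force: [0.6, -0.1, -0.4]
finger_gap: 0.0001
```

Run:
```python
from h import *
o=get_obs();print(o)
im=grab_frame('wrist');cv2.imwrite('pics/w3.png',im[:,:,::-1])
im=grab_frame('scene');cv2.imwrite('pics/s3.png',im[:,:,::-1])
im=grab_frame('top');cv2.imwrite('pics/t3.png',im[:,:,::-1])
```

```text
{'t': 6.25, 'joint_pos': array([-2.59871190e-01,  3.67398202e-01, -1.92160189e-01,  1.00425163e+00,
        8.70911225e-04, -1.23491688e+00]), 'dq': array([ 1.73839742e-03, -1.32105629e-03,  1.28354843e-03,  1.14864395e-03,
       -7.29794523e-04,  6.76610055e-07]), 'tau': array([ 1.68381401e-03, -4.42774880e+01,  2.54176354e+01, -6.70323567e-02,
        3.08893825e-03, -2.14876189e-05]), 'tcp_pos': array([ 0.5439005 , -0.07881083,  0.10679142]), 'tcp_rot': array([-3.13528377e+00,  3.12489437e-03, -2.16653407e+00]), 'ft_force': array([ 0.55988578, -0.05319804, -0.42229893]), 'wrist_torque': array([ 0.00034457, -0.02673756, -0.0232199 ]), 'finger_gap': 0.00010668953160441674}
```

View pics/w3.png

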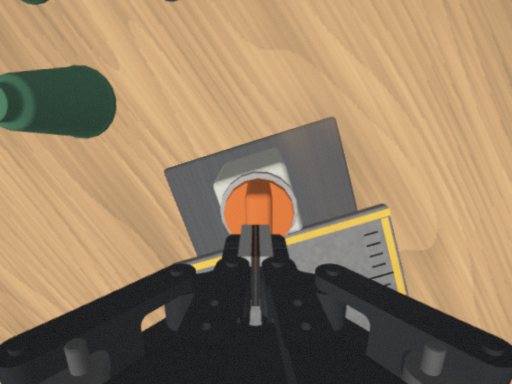

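View pics/s3.png

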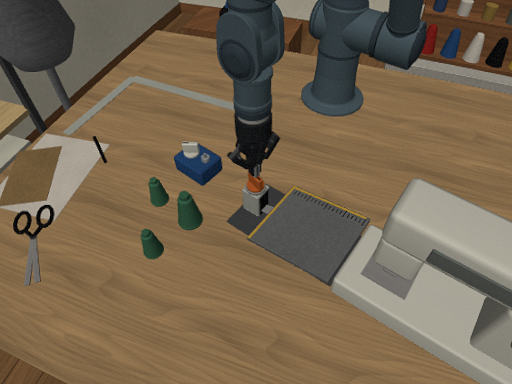

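Run:
```python
from h import *
o={'tcp_pos':np.array([0.5439,-0.0788,0.1068]),'tcp_rot':np.array([-3.13528,.003125,-2.16653])}
for n,p,b in (('scene','s3',(190,110,320,220)),('top','t3',(200,150,330,250)),('wrist','w3',(190,150,320,260))):
    C=cam(n,o);k=np.array([.541,-.0782,.128]);print(n,proj([o['tcp_pos'],k,k-[0,0,.032]],C).round(1))
    im=cv2.imread(f'pics/{p}.png');x0,y0,x1,y1=b
    c=cv2.resize(im[y0:y1,x0:x1],None,fx=6,fy=6,interpolation=cv2.INTER_CUBIC)[:600]
    for q,col in zip(proj([o['tcp_pos'],k],C),((0,0,255),(0,255,0))): cv2.drawMarker(c,tuple(int(v) for v in (q-[x0,y0])*6),col,0,20,2)
    cv2.imwrite(f'pics/{p}c.png',c)
```

```text
scene [[255.2 182.2]
 [255.7 175.4]
 [256.  184.4]]
top [[267.9 199.7]
 [267.9 199.6]
 [267.5 201.7]]
wrist [[254.6 221.9]
 [259.6 234.8]
 [259.2 213.9]]
```

View pics/s3c.png

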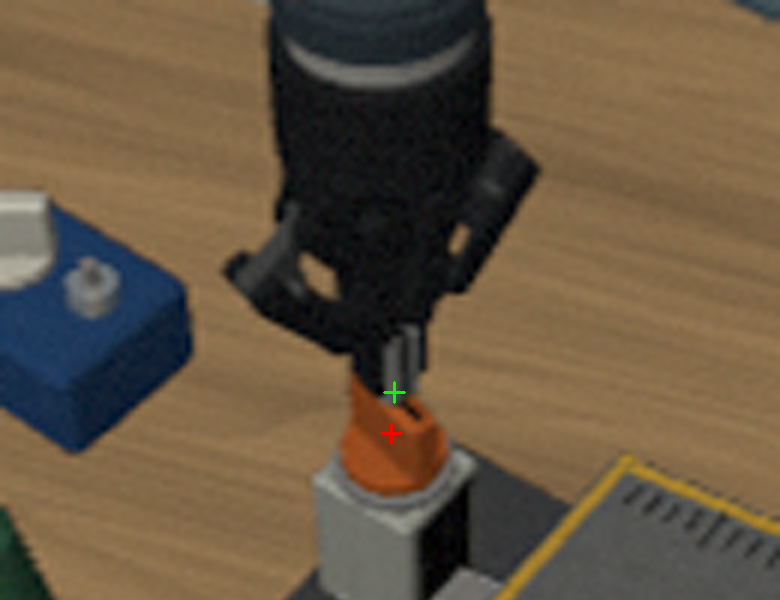

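View pics/w3c.png

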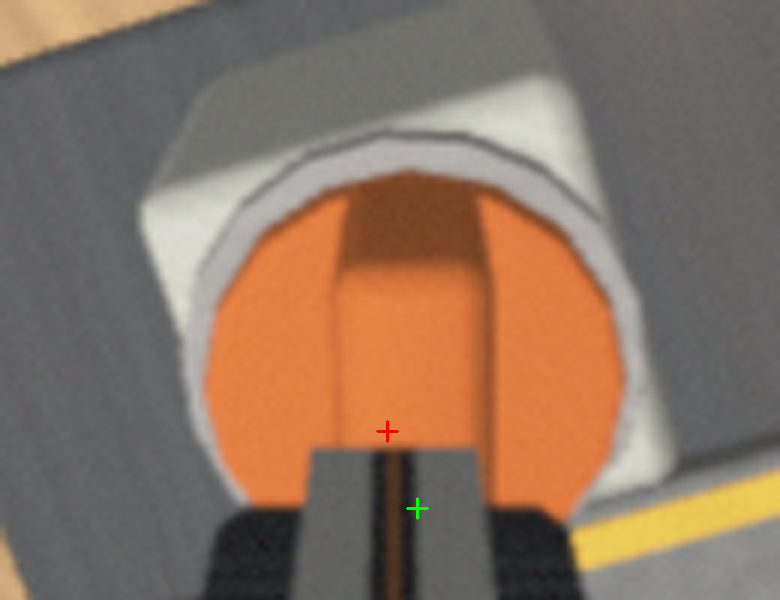

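View pics/t3c.png

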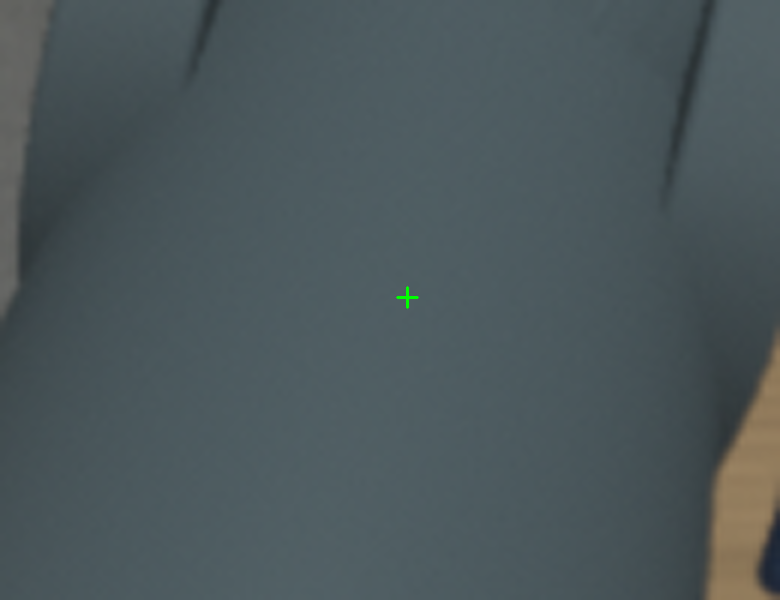

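Run:
```python
from h import *
T=cam('top');S=cam('scene')
for nm,p,r,a,b in (('w1',[0.48852171,-0.13109866,0.21988208],[-3.12976448,-0.0086278,2.40698953],(329,72),(388,222)),('w2',[0.53841666,-0.0744243,0.21322232],[-3.13540751,-0.02022724,-2.18883955],(189,232),(346,181))):
  C=cam('wrist',{'tcp_pos':np.array(p),'tcp_rot':np.array(r)})
  for z in (.03,.04,.05): 
    P=atz([a,b],C,z);print(nm,z,P[0],P[1],np.linalg.norm(P[0]-P[1]))
for z in (.03,.04,.05):
    P=atz(np.array([(284,418),(355,178)])/3+[140,100],T,z);print('top',z,P[0],P[1],np.linalg.norm(P[0]-P[1]))
    P=atz(np.array([(461,208),(290,402)])/3.7+[170,130],S,z);print('scene',z,P[0],P[1],np.linalg.norm(P[0]-P[1]))
C=cam('wrist',{'tcp_pos':np.array([0.5439,-0.0788,0.1068]),'tcp_rot':np.array([-3.13528,.003125,-2.16653])})
R=Rn.from_euler('xyz',[-3.13528,.003125,-2.16653])
for x in (0,.011):
  for z in (0,-.01,-.02): print(x,z,proj(R.apply([x,0,z])+[0.5439,-0.0788,0.1068],C))
```

```text
w1 0.03 [ 0.46412801 -0.0006638   0.03      ] [ 0.65247566 -0.05662342  0.03      ] 0.19648490493030674
w1 0.04 [ 0.4635279  -0.00304931  0.04      ] [ 0.64663863 -0.057453    0.04      ] 0.19102173353186377
w1 0.05 [ 0.46292778 -0.00543481  0.05      ] [ 0.6408016  -0.05828257  0.05      ] 0.18555856213342073
w2 0.03 [ 0.65216541 -0.05694854  0.03      ] [4.60380584e-01 6.68926334e-05 3.00000000e-02] 0.20008043033835965
w2 0.04 [ 0.64790188 -0.05885043  0.04      ] [ 0.46153875 -0.00344682  0.04      ] 0.19442421510344604
w2 0.05 [ 0.64363835 -0.06075233  0.05      ] [ 0.46269693 -0.00696052  0.05      ] 0.1887679998685326
top 0.03 [ 0.46323294 -0.00418467  0.03      ] [ 0.65152513 -0.05972367  0.03      ] 0.19631232802851364
scene 0.03 [ 0.46018676 -0.00124015  0.03      ] [ 0.65237189 -0.0576231   0.03      ] 0.20028520619172918
top 0.04 [ 0.46288596 -0.00475256  0.04      ] [ 0.64897234 -0.05964093  0.04      ] 0.1940125561528927
scene 0.04 [0.46864596 0.00063718 0.04      ] [ 0.65821501 -0.05497827  0.04      ] 0.19755885728107175
top 0.05 [ 0.46253899 -0.00532045  0.05      ] [ 0.64641954 -0.05955819  0.05      ] 0.19171278427727168
scene 0.05 [0.47710516 0.00251451 0.05      ] [ 0.66405812 -0.05233344  0.05      ] 0.19483250837041446
0 0 [[254.61617588 221.94814047]]
0 -0.01 [[254.59210639 228.46228675]]
0 -0.02 [[254.56521908 235.74691987]]
0.011 0 [[254.59296364 204.11189867]]
0.011 -0.01 [[254.56704014 209.72747372]]
0.011 -0.02 [[254.53799829 216.02424552]]
```

```bash
python3 - <<'E'
from h import *
o={'tcp_pos':np.zeros(3),'tcp_rot':np.zeros(3)}
C=cam('wrist',o)
for x in (0,.011,-.011):
  for z in (0,-.013,-.025,-.035): print(x,z,proj([[x,.0427,z],[x,-.0427,z],[x,0,z]],C).round(0).tolist())
def tri(obs):
    A=np.zeros((3,3));b=np.zeros(3)
    for uv,Cc in obs:
        oo,d=ray(uv,Cc);d=d[0]/np.linalg.norm(d);M=np.eye(3)-np.outer(d,d);A+=M;b+=M@oo
    return np.linalg.solve(A,b)
C=cam('wrist',{'tcp_pos':np.array([0.5439,-0.0788,0.1068]),'tcp_rot':np.array([-3.13528,.003125,-2.16653])})
print(tri([((255.5,225),C),((257,177),cam('scene'))]))
E
python3 -c "
import cv2;im=cv2.imread('pics/w2.png');cv2.imwrite('pics/w2f.png',cv2.resize(im[220:340,90:420],None,fx=2.4,fy=2.4))"
```

```text
0 0 [[327.0, 222.0], [182.0, 222.0], [255.0, 222.0]]
0 -0.013 [[332.0, 230.0], [177.0, 230.0], [255.0, 231.0]]
0 -0.025 [[338.0, 239.0], [171.0, 239.0], [255.0, 240.0]]
0 -0.035 [[343.0, 248.0], [166.0, 248.0], [255.0, 248.0]]
0.011 0 [[328.0, 204.0], [181.0, 204.0], [255.0, 204.0]]
0.011 -0.013 [[334.0, 211.0], [175.0, 211.0], [255.0, 212.0]]
0.011 -0.025 [[340.0, 219.0], [170.0, 219.0], [255.0, 219.0]]
0.011 -0.035 [[345.0, 227.0], [164.0, 227.0], [254.0, 227.0]]
-0.011 0 [[326.0, 239.0], [183.0, 239.0], [255.0, 239.0]]
-0.011 -0.013 [[331.0, 249.0], [178.0, 249.0], [255.0, 249.0]]
-0.011 -0.025 [[336.0, 259.0], [173.0, 259.0], [255.0, 259.0]]
-0.011 -0.035 [[341.0, 268.0], [168.0, 268.0], [255.0, 269.0]]
[ 0.54003785 -0.07858063  0.12007039]
```

View pics/w2f.png

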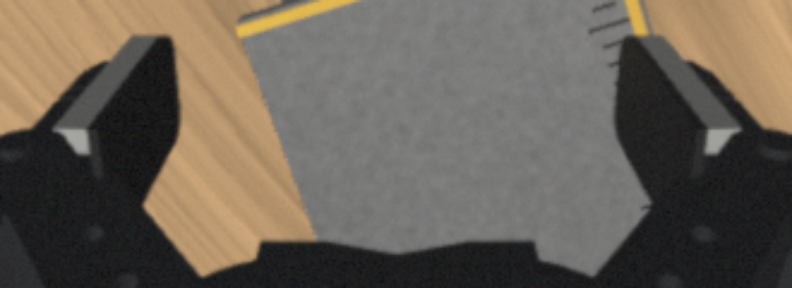

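The fingers shut on nothing. The wrist and scene views both put the shut tips on top of the wing at about z=0.128, with the reported TCP at 0.107. The wrist camera's view of the disc fits the reported pose, so the real tips end about 21 mm short of the reported TCP. The 3.6 mm push-up during closing agrees with that. I'll reopen and go about 22 mm deeper.

Emit:
apply_moves(
  steps=[
    [[0, 0, 0.6], [0, 0, 0]],
  ],
)

```text
t: 6.5
tcp_pos: [0.541, -0.078, 0.1278]
tcp_rot: [3.141, 0.001, -2.167]
ft_force: [-0.4, -0.2, 0.1]
finger_gap: -0.0
```

Emit:
apply_moves(
  steps=[
    [[-0.07, 0.02, 0], [0, 0, 0]],
    [[0, 0, 0], [0, 0, 0]],
    [[0, 0, 0], [0, 0, 0]],
    [[0, 0, 0], [0, 0, 0]],
    [[0, 0, 0], [0, 0, 0]],
    [[0, 0, 0], [0, 0, 0]],
  ],
  hand=-1,
)

```text
t: 7.1
tcp_pos: [0.539, -0.0775, 0.1283]
tcp_rot: [-3.14, 0.002, -2.167]
ft_force: [-0.2, -0.1, 0.8]
finger_gap: 0.0847
```

Run:
```python
from h import *
o=get_obs();print(o['t'],o['tcp_pos'],o['tcp_rot'],o['finger_gap'])
R=Rn.from_euler('xyz',o['tcp_rot']);tgt=Rn.from_euler('xyz',[np.pi,0,.98+np.pi])
print('turn shares',(tgt*R.inv()).as_rotvec()/.08, (np.array([.541,-.0782,.081])-o['tcp_pos'])/.04)
im=grab_frame('wrist');cv2.imwrite('pics/w4.png',im[:,:,::-1])
```

```text
7.1 [ 0.53899302 -0.07746089  0.12832731] [-3.13986872e+00  1.53444999e-03 -2.16660199e+00] 0.08470012640635163
turn shares [-0.00385448  0.02859035  0.06263326] [ 0.05017444 -0.01847773 -1.18318278]
```

View pics/w4.png

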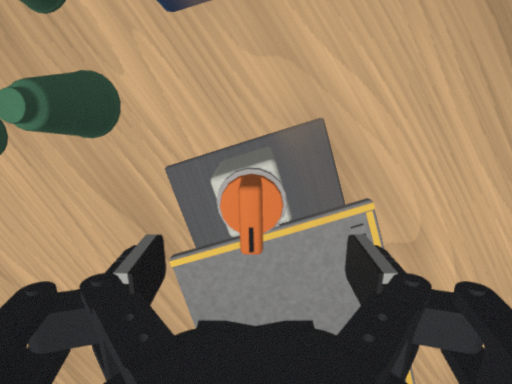

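The wrist view shows the wing at (250,215), still upright in the image and not turned. The fingers are open and centred at column 255.

Emit:
apply_moves(
  steps=[
    [[0.05, -0.02, -0.4], [0, 0.03, 0.06]],
    [[0, 0, -0.4], [0, 0, 0]],
    [[0, 0, -0.3], [0, 0, 0]],
    [[0, 0, 0], [0, 0, 0]],
  ],
)

```text
t: 7.55
tcp_pos: [0.5415, -0.0784, 0.0831]
tcp_rot: [-3.141, 0.0, -2.162]
ft_force: [-0.1, 0.5, 0.2]
finger_gap: 0.0852
```

Run:
```python
from h import *
o=get_obs();print(o['t'],o['tcp_pos'],o['tcp_rot'],o['finger_gap'])
R=Rn.from_euler('xyz',o['tcp_rot']);tgt=Rn.from_euler('xyz',[np.pi,0,.98+np.pi])
print('turn shares',(tgt*R.inv()).as_rotvec()/.08, (np.array([.541,-.0782,.081])-o['tcp_pos'])/.04)
im=grab_frame('wrist');cv2.imwrite('pics/w5.png',im[:,:,::-1])
im=grab_frame('scene');cv2.imwrite('pics/s5.png',cv2.resize(im[100:230,170:330,::-1],None,fx=4.5,fy=4.5))
```

```text
7.55 [ 0.54154865 -0.07841049  0.08310111] [-3.14085710e+00  4.71586290e-04 -2.16155219e+00] 0.0852481120929503
turn shares [ 0.00022565  0.01091951 -0.00050356] [-0.01371634  0.00526233 -0.05252776]
```

View pics/w5.png

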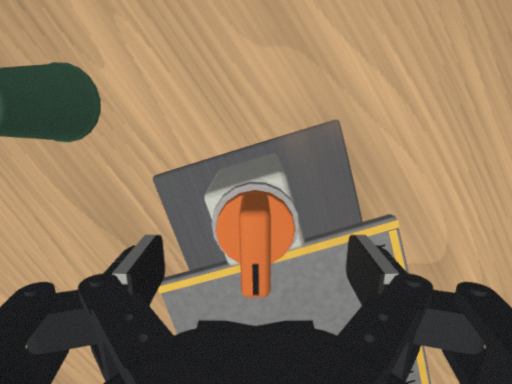

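View pics/s5.png

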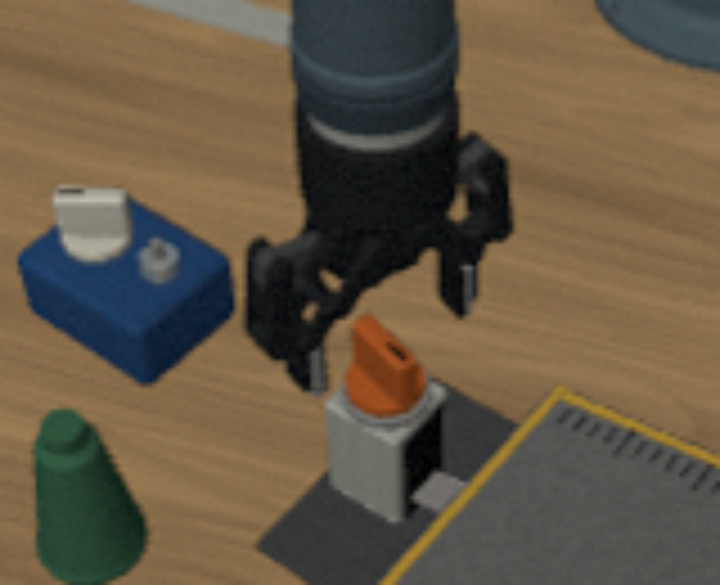

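In both views the wing now stands between the open jaws (wrist picture (256,250)). I'll close.

Emit:
apply_moves(
  steps=[
    [[0, 0, -0.06], [0, 0, 0]],
    [[0, 0, 0], [0, 0, 0]],
    [[0, 0, 0], [0, 0, 0]],
    [[0, 0, 0], [0, 0, 0]],
    [[0, 0, 0], [0, 0, 0]],
    [[0, 0, 0], [0, 0, 0]],
  ],
  hand=1,
  squeeze=50,
)

```text
t: 8.25
tcp_pos: [0.5424, -0.0776, 0.0851]
tcp_rot: [-3.139, 0.003, -2.161]
ft_force: [2.8, -1.8, -3.9]
finger_gap: 0.0124
```

Run:
```python
from h import *
o=get_obs();print(o)
im=grab_frame('wrist');cv2.imwrite('pics/w6.png',im[:,:,::-1])
im=grab_frame('scene');cv2.imwrite('pics/s6.png',im[:,:,::-1])
```

```text
{'t': 8.25, 'joint_pos': array([-0.25928832,  0.38392682, -0.22737318,  0.95585134,  0.00229111,
       -1.24028875]), 'dq': array([-8.14977976e-06, -1.16058114e-03, -1.47013961e-03,  2.00064776e-03,
        2.91947078e-03, -1.16864266e-03]), 'tau': array([  0.64440753, -45.64177394,  24.04550314,   1.50062498,
         0.41352483,   0.077984  ]), 'tcp_pos': array([ 0.54237708, -0.07758163,  0.08514144]), 'tcp_rot': array([-3.13888845,  0.00334998, -2.16058352]), 'ft_force': array([ 2.82478883, -1.82207609, -3.90749851]), 'wrist_torque': array([-0.43578323, -0.69162179,  0.09242709]), 'finger_gap': 0.012440875768659609}
```

View pics/w6.png

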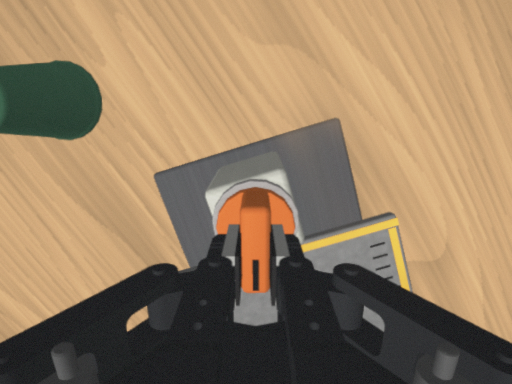

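The knob is gripped (gap 12.4 mm). Before turning I'll fit the leaf's tilt from the pictures already taken.

```bash
cat > fit.py <<'E'
from h import *
from scipy.optimize import least_squares
def corners(p):
    x,y,yaw,t=p  # hinge mid, direction hinge->free
    u=np.array([np.cos(yaw)*np.cos(t),np.sin(yaw)*np.cos(t),np.sin(t)]);v=np.array([-np.sin(yaw),np.cos(yaw),0])
    h=np.array([x,y,.06]);L,W=LW
    return {'fn':h+u*L-v*W/2,'ff':h+u*L+v*W/2,'hn':h-v*W/2,'hf':h+v*W/2}
LW=(.218,.2)
E
cat > f0.py <<'E'
from fit import *
import fit
T=cam('top');S=cam('scene')
W1=cam('wrist',{'tcp_pos':np.array([0.48852171,-0.13109866,0.21988208]),'tcp_rot':np.array([-3.12976448,-0.0086278,2.40698953])})
W2=cam('wrist',{'tcp_pos':np.array([0.53841666,-0.0744243,0.21322232]),'tcp_rot':np.array([-3.13540751,-0.02022724,-2.18883955])})
t=lambda a,b:np.array([a,b])/3+[140,100]
s=lambda a,b:np.array([a,b])/3.7+[170,130]
O=[(T,'near_f',t(284,418)),(T,'far_f',t(355,178)),(T,'near_h',t(14,338)),(T,'far_h',t(95,98)),(S,'near_f',s(461,208)),(S,'far_f',s(290,400)),(S,'near_h',s(738,328)),(W1,'near_f',(329,72)),(W1,'far_f',(388,222)),(W2,'far_f',(189,232)),(W2,'near_f',(346,181))]
# direction hinge->free ~ (-.06,-.2); v=+90deg -> (+.2,-.06)  => +v = far
mp={'near_f':'fn','far_f':'ff','near_h':'hn','far_h':'hf'}
for LW in ((.218,.2),(.2,.218)):
    fit.LW=LW
    r=least_squares(lambda p:np.concatenate([proj(corners(p)[mp[n]],C)[0]-uv for C,n,uv in O]),[.62,.17,np.arctan2(-.2,-.06),-.1],loss='soft_l1')
    print(LW,r.x,r.cost)
    for (C,n,uv),e in zip(O,r.fun.reshape(-1,2)): print(n,e.round(1))
E
python3 f0.py
```

```text
(0.218, 0.2) [ 0.61809881  0.17751085 -1.85833197 -0.13395121] 14.35732177484238
near_f [-1.3  1. ]
far_f [-0.7 -0.6]
near_h [-4.   0.1]
far_h [-3.3 -2.1]
near_f [-0.1 -0. ]
far_f [-0.2  0.4]
near_h [2.8 0.1]
near_f [-2.1 -1.9]
far_f [-0.5  1.1]
far_f [-1.  -0.2]
near_f [-0.8 -0.5]
(0.2, 0.218) [ 0.61819488  0.16151501 -1.86842867 -0.25917128] 54.45110916173516
near_f [-5.   2.9]
far_f [-1.9 -3.5]
near_h [1.3 3.8]
far_h [ 5.2 -5.6]
near_f [3.4 5.3]
far_f [-0.8 10.1]
near_h [-1.9 -3.9]
near_f [-1.6 -7.9]
far_f [0.1 0.6]
far_f [-3.8  0.4]
near_f [0.9 0.4]
```

Emit:
apply_moves(
  steps=[
    [[0, 0, 0], [0, 0, -0.5]],
    [[0, 0, 0], [0, 0, -0.9]],
    [[0, 0, 0], [0, 0, -0.9]],
    [[0, 0, 0], [0, 0, -0.9]],
  ],
)

```text
t: 8.75
tcp_pos: [0.5427, -0.0779, 0.0851]
tcp_rot: [-3.138, 0.003, -2.425]
ft_force: [-1.2, 0.4, 1.2]
finger_gap: 0.0124
```

Emit:
apply_moves(
  steps=[
    [[0, 0, 0], [0, 0, -0.9]],
    [[0, 0, 0], [0, 0, -0.9]],
    [[0, 0, 0], [0, 0, -0.9]],
    [[0, 0, 0], [0, 0, -0.9]],
    [[0, 0, 0], [0, 0, -0.9]],
    [[0, 0, 0], [0, 0, -0.9]],
    [[0, 0, 0], [0, 0, -0.9]],
    [[0, 0, 0], [0, 0, 0]],
  ],
)

```text
t: 9.55
tcp_pos: [0.543, -0.0788, 0.0851]
tcp_rot: [-3.137, 0.002, -2.949]
ft_force: [-1.1, 0.1, 1.1]
finger_gap: 0.0131
```

Run:
```python
from h import *
o=get_obs();print(o['t'],repr(o['tcp_pos']),repr(o['tcp_rot']),o['finger_gap'],o['ft_force'],o['wrist_torque'],o['joint_pos'])
for n in('wrist','scene'):
    im=grab_frame(n);cv2.imwrite(f'pics/{n[0]}7.png',im[:,:,::-1])
im=cv2.imread('pics/s7.png');cv2.imwrite('pics/s7c.png',cv2.resize(im[130:290,170:380],None,fx=3.7,fy=3.7,interpolation=cv2.INTER_CUBIC))
```

```text
9.55 array([ 0.54296893, -0.07875853,  0.08506528]) array([-3.13670317e+00,  2.49015418e-03, -2.94875748e+00]) 0.013123335727980958 [-1.0888404   0.12991823  1.06768123] [ 0.07809379  0.10388053 -0.07227057] [-0.25762407  0.38515184 -0.2257261   0.95554785 -0.00331759 -0.45046041]
```

View pics/s7c.png

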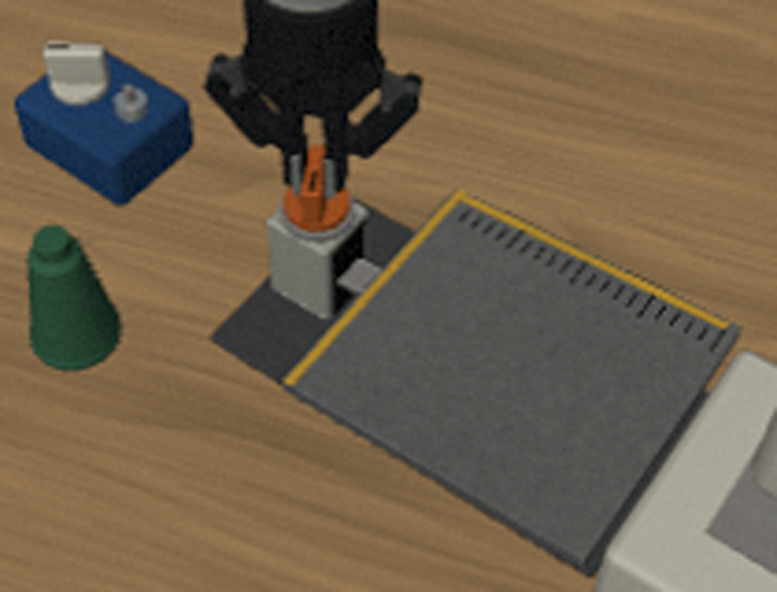

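View pics/w7.png

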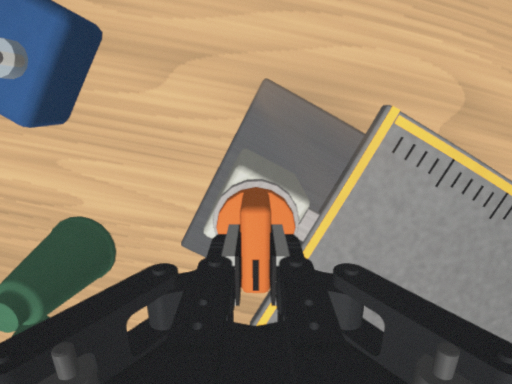

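The scene view shows the free edge higher than before: its corners moved from (461,208)/(290,400) to (461,192)/(287,385) in the crop. The knob still follows the grip. For the zero I'll use the yellow edge strips. Back-projected onto the plane z=0.06, they meet at a right angle only when the leaf is level.

```bash
cat > lev.py <<'E'
from fit import *
import fit,sys
from scipy.optimize import brentq
def lines(img,box):
    hsv=cv2.cvtColor(img,cv2.COLOR_BGR2HSV);m=((hsv[...,0]>18)&(hsv[...,0]<30)&(hsv[...,1]>140)&(hsv[...,2]>90))
    x0,y0,x1,y1=box;k=np.zeros_like(m);k[y0:y1,x0:x1]=1;m&=k.astype(bool)
    n,lab,st,_=cv2.connectedComponentsWithStats(m.astype(np.uint8),connectivity=8)
    m=np.isin(lab,[i for i in range(1,n) if st[i,4]>15])
    ys,xs=np.nonzero(m);P=np.c_[xs,ys].astype(float)
    w=np.clip(hsv[ys,xs,1].astype(float)-100,1,None)
    # two-line ransac
    rng=np.random.default_rng(0);out=[];Q=P;W=w
    for _ in range(2):
        best=None
        for _ in range(600):
            i,j=rng.choice(len(Q),2,replace=False);d=Q[j]-Q[i];L=np.hypot(*d)
            if L<15: continue
            e=abs((Q-Q[i])@[-d[1],d[0]])/L;c=(e<2.2)
            if best is None or c.sum()>best.sum(): best=c
        out.append((Q[best],W[best]));Q,W=Q[~best],W[~best]
        # trim residual near
    return out
def tilt_from(img,C,box,verbose=True):
    L=lines(img,box)
    def worldline(pts,w,zf):
        X=zf(pts);c=np.average(X,axis=0,weights=w);U,S,V=np.linalg.svd((X-c)*np.sqrt(w)[:,None],full_matrices=False);return c,V[0],len(pts),np.ptp((X-c)@V[0]),S[1]/np.sqrt(w.sum())
    yaw=fit_yaw
    h=np.array([.617,.176,.06])
    def onplane(t):
        u=np.array([np.cos(yaw)*np.cos(t),np.sin(yaw)*np.cos(t),np.sin(t)]);v=np.array([-np.sin(yaw),np.cos(yaw),0]);n=np.cross(u,v)
        def f(pts):
            o,d=ray(pts,C);return o+d*(((h-o)@n)/(d@n))[:,None]
        return f
    def skew(t):
        a=worldline(*L[0],onplane(t));b=worldline(*L[1],onplane(t));return a[1]@b[1],a,b
    s0,a,b=skew(0.)
    ts=np.linspace(-.2,.1,61);vals=[skew(t)[0] for t in ts]
    sg=[brentq(lambda t:skew(t)[0],ts[i],ts[i+1]) for i in range(60) if vals[i]*vals[i+1]<0]
    if verbose: print('lens',a[3],b[3],'n',a[2],b[2],'rms',a[4],b[4],'skew@0',s0,'dskew/dt',(skew(.01)[0]-s0)/.01,'tilt',sg, 'dirs',[np.arctan2(q[1][1],q[1][0])%np.pi for q in (a,b)])
    return sg
fit_yaw=-1.858
E
python3 - <<'E'
from lev import *
S=cam('scene');T=cam('top')
for n in ('scene0','s3','s6','s7'): print(n);tilt_from(cv2.imread(f'pics/{n}.png'),S,(240,180,372,245))
print('top');tilt_from(cv2.imread('pics/top0.png'),T,(140,150,262,242))
for nm,p,r,b in (('w1',[0.48852171,-0.13109866,0.21988208],[-3.12976448,-0.0086278,2.40698953],(320,0,512,240)),('w7',[ 0.54296893, -0.07875853,  0.08506528],[-3.13670317e+00,  2.49015418e-03, -2.94875748e+00],(300,100,512,260))):
    print(nm);tilt_from(cv2.imread(f'pics/{nm}.png'),cam('wrist',{'tcp_pos':np.array(p),'tcp_rot':np.array(r)}),b)
E
```

```text
scene0
lens 0.19389075126372574 0.17484595047037416 n 164 141 rms 0.0020401348696613524 0.001497757079989879 skew@0 -0.10696725040933276 dskew/dt -0.7794692087255306 tilt [-0.13483852913041747] dirs [np.float64(1.3847997753464065), np.float64(2.8484238078018134)]
s3
lens 0.19285305434350064 0.1748458801384838 n 163 142 rms 0.0020114611708303277 0.0014972628859878374 skew@0 -0.10568077024746605 dskew/dt -0.779438578446058 tilt [-0.13327678610886] dirs [np.float64(1.3835260282412671), np.float64(2.84844387488965)]
s6
lens 0.1945495638628606 0.17484443736638555 n 164 142 rms 0.002027659154250906 0.00150028629485542 skew@0 -0.10652453808085595 dskew/dt -0.7796439938810545 tilt [-0.1342508014998122] dirs [np.float64(1.3847818956254287), np.float64(2.8488511844593085)]
s7
lens 0.20114627995485443 0.19725953734646828 n 177 150 rms 0.002055737644226768 0.0015495428031578294 skew@0 -0.04066845208955224 dskew/dt -0.7827960062795486 tilt [-0.0518086493939344] dirs [np.float64(1.3204001485342653), np.float64(2.8505168044731803)]
top
lens 0.19028341015217104 0.1911983212571911 n 131 114 rms 0.0012726795463531512 0.0008438826223461995 skew@0 -0.0019052771878052205 dskew/dt 0.01976716042567778 tilt [] dirs [np.float64(2.8441122234673606), np.float64(1.2752211750129891)]
w1
lens 0.1954354519506799 0.18411215309644677 n 798 679 rms 0.0012623025021361984 0.0012769002217209607 skew@0 -0.0002791048379894485 dskew/dt 0.005871877202384446 tilt [0.04568577305809115] dirs [np.float64(1.2770823550483386), np.float64(2.8481577866848484)]
w7
lens 0.11534698140799873 0.10903800850426487 n 775 621 rms 0.0008887296595060238 0.0008139201061586517 skew@0 0.0043134196260218765 dskew/dt -0.17163828829872227 tilt [0.02514196782200993] dirs [np.float64(2.859377500496218), np.float64(1.284267740699569)]
```

The scene measure gives a tilt of −0.134 at the start and −0.052 now. The change fits the 0.79 rad of knob turn, so about 0.5 rad remains.

Emit:
apply_moves(
  steps=[
    [[0, 0, 0], [0, 0, -0.9]],
    [[0, 0, 0], [0, 0, -0.9]],
    [[0, 0, 0], [0, 0, -0.9]],
    [[0, 0, 0], [0, 0, -0.9]],
    [[0, 0, 0], [0, 0, -0.9]],
    [[0, 0, 0], [0, 0, -0.9]],
    [[0, 0, 0], [0, 0, 0]],
  ],
)

```text
t: 10.35
tcp_pos: [0.5428, -0.0794, 0.0851]
tcp_rot: [-3.135, 0.002, 2.898]
ft_force: [-1.1, 0.6, 0.9]
finger_gap: 0.0131
```

Run:
```python
from lev import *
o=get_obs();print(o['t'],repr(o['tcp_pos']),repr(o['tcp_rot']),o['finger_gap'],o['wrist_torque'])
for n in('wrist','scene','top'):
    im=grab_frame(n);cv2.imwrite(f'pics/{n[0]}8.png',im[:,:,::-1])
tilt_from(cv2.imread('pics/s8.png'),cam('scene'),(240,175,372,245))
```

```text
10.35 array([ 0.54280916, -0.07943823,  0.08505301]) array([-3.13514350e+00,  2.13834907e-03,  2.89800221e+00]) 0.01305826890041757 [ 0.06881559  0.1176179  -0.08810365]
lens 0.20603030131291797 0.2000718274512186 n 176 155 rms 0.00196972723472166 0.001615583291602241 skew@0 -0.0056373734031662315 dskew/dt -0.7804961405467311 tilt [-0.00722256077370403] dirs [np.float64(1.2851010168847727), np.float64(2.850259940416808)]
```

Emit:
apply_moves(
  steps=[
    [[0, 0, 0], [0, 0, -0.75]],
    [[0, 0, 0], [0, 0, 0]],
  ],
)

```text
t: 10.7
tcp_pos: [0.5428, -0.0795, 0.0851]
tcp_rot: [-3.135, 0.002, 2.84]
ft_force: [-1.6, 0.1, 0.8]
finger_gap: 0.0128
```

Run:
```python
from lev import *
o=get_obs();print(o['t'],repr(o['tcp_pos']),repr(o['tcp_rot']),o['finger_gap'],o['wrist_torque'])
for n in('scene','top'):
    im=grab_frame(n);cv2.imwrite(f'pics/{n[0]}9.png',im[:,:,::-1])
tilt_from(cv2.imread('pics/s9.png'),cam('scene'),(240,175,372,245))
```

```text
10.7 array([ 0.5427868 , -0.07950649,  0.08507039]) array([-3.13495408e+00,  2.21459796e-03,  2.84013415e+00]) 0.012756032449090541 [ 0.07360509  0.16626712 -0.11445889]
lens 0.20599834909831805 0.1855830619381033 n 181 158 rms 0.001946268877159245 0.0016527875572540432 skew@0 0.0008725750979958354 dskew/dt -0.7795063306445449 tilt [0.0011194609745126278] dirs [np.float64(1.2782095630280772), np.float64(2.8498784650316975)]
```

Tilt now reads about +0.001. Releasing and retreating straight up.

Emit:
apply_moves(
  steps=[
    [[0, 0, 0], [0, 0, 0]],
    [[0, 0, 0], [0, 0, 0]],
    [[0, 0, 0], [0, 0, 0]],
    [[0, 0, 0], [0, 0, 0]],
    [[0, 0, 0], [0, 0, 0]],
    [[0, 0, 0.3], [0, 0, 0]],
    [[0, 0, 0.7], [0, 0, 0]],
    [[0, 0, 0.8], [0, 0, 0]],
    [[0, 0, 0.8], [0, 0, 0]],
    [[0, 0, 0.5], [0, 0, 0]],
    [[0, 0, 0], [0, 0, 0]],
  ],
  hand=-1,
)

```text
t: 11.9
tcp_pos: [0.5418, -0.0792, 0.2169]
tcp_rot: [-3.135, 0.003, 2.844]
ft_force: [0.6, -0.3, 0.2]
finger_gap: 0.0853
```

Run:
```python
from lev import *
o=get_obs();print(o['t'],repr(o['tcp_pos']),repr(o['tcp_rot']),o['finger_gap'])
for n in('wrist','scene','top'):
    im=grab_frame(n);cv2.imwrite(f'pics/{n[0]}10.png',im[:,:,::-1])
tilt_from(cv2.imread('pics/s10.png'),cam('scene'),(240,175,372,245))
```

```text
11.9 array([ 0.54176848, -0.07924148,  0.21694126]) array([-3.13510833,  0.00323173,  2.84411091]) 0.08529285400865384
lens 0.20619471120750132 0.20022510245668496 n 181 160 rms 0.001976505547907544 0.0016607751550004046 skew@0 -0.0015603160143021486 dskew/dt -0.7795289258937061 tilt [-0.002001740377606998] dirs [np.float64(1.2800065706085246), np.float64(2.849242580755998)]
```

View pics/w10.png

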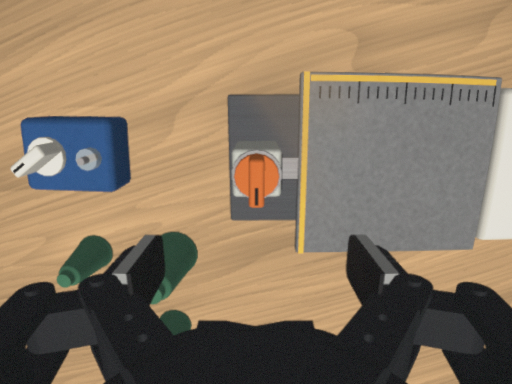

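View pics/s10.png

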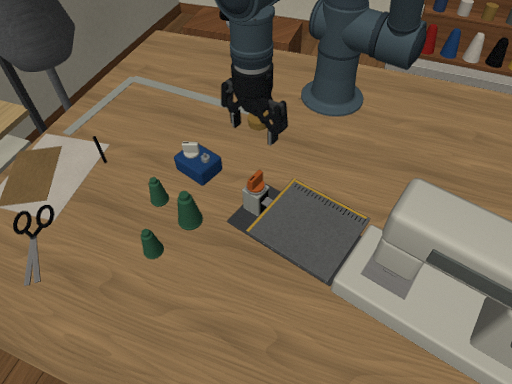

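The wrist view shows the knob upright in the image at (257,180) and the leaf's side and free edges clean. The scene view shows the dial at (190,148) and the cones at (158,192), (189,210) and (151,243), none of them moved. I'll cross-check level with the wrist view, and check the bystanders by differencing images against the first ones.

Run:
```python
from lev import *
C=cam('wrist',{'tcp_pos':np.array([ 0.54176848, -0.07924148,  0.21694126]),'tcp_rot':np.array([-3.13510833,  0.00323173,  2.84411091])})
im=cv2.imread('pics/w10.png')
tilt_from(im,C,(290,60,512,260))
g=cv2.resize(im[55:270,285:512],None,fx=3.4,fy=2.75,interpolation=cv2.INTER_CUBIC);cv2.imwrite('pics/w10c.png',g)
for n,C2,box in (('s',1,(140,130,225,265)),('t',1,(0,0,0,0))):
    pass
a=cv2.imread('pics/scene0.png').astype(int);b=cv2.imread('pics/s10.png').astype(int)
d=abs(a-b).max(2);print('scene diff winder/cones',d[138:185,170:225].max(),d[170:262,138:205].max(),'noise',d[265:330,60:240].max())
```

```text
lens 0.20637630501622953 0.19842757130739988 n 838 766 rms 0.001290140498216584 0.001333753315763675 skew@0 0.004222765370205222 dskew/dt -0.09154690347153979 tilt [0.04599979847786362] dirs [np.float64(1.2737628241114693), np.float64(2.848781928826553)]
scene diff winder/cones 16 14 noise 14
```

View pics/w10c.png

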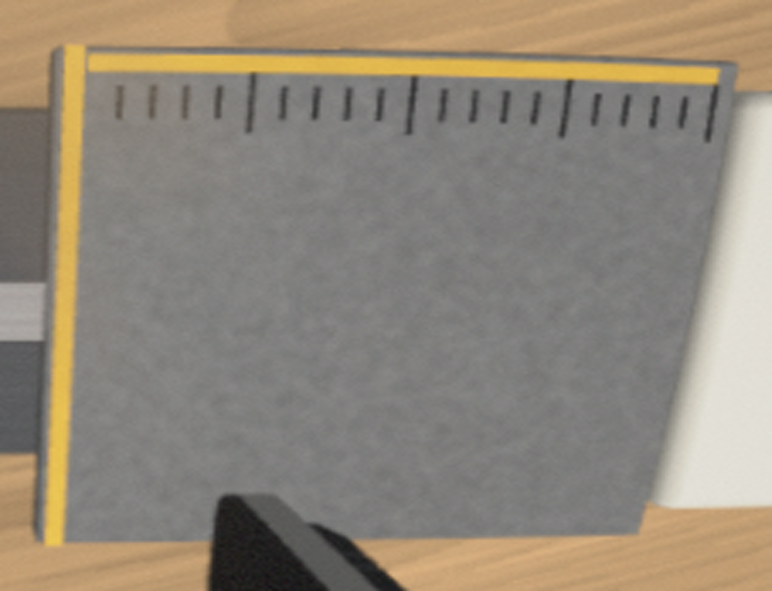

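Run:
```python
from lev import *
C=cam('wrist',{'tcp_pos':np.array([ 0.54176848, -0.07924148,  0.21694126]),'tcp_rot':np.array([-3.13510833,  0.00323173,  2.84411091])})
q=np.array([(64,45),(44,545),(735,62),(638,533)])/[3.4,2.75]+[285,55]
for z in (.05,.06,.07):
    P=atz(q,C,z);n=np.linalg.norm
    print(z,'free',n(P[0]-P[1]),'hinge',n(P[2]-P[3]),'near',n(P[0]-P[2]),'far',n(P[1]-P[3]))
```

```text
0.05 free 0.20666694752822162 hinge 0.20443088963666864 near 0.2195647314480535 far 0.22093798877846044
0.06 free 0.2005152166550093 hinge 0.19834571815541646 near 0.21302907998916149 far 0.21436146039358986
0.07 free 0.19436348578179688 hinge 0.19226054667416428 near 0.20649342853026953 far 0.2077849320087193
```

Run:
```python
from bench import *
print(hand_in())
```

```text
the job is handed in; nothing more can be done
None
```

I gripped the orange knob and turned it about 1.28 rad clockwise. That raised the leaf from about −0.13 rad to level, and I then let go, drew straight up and handed in at about 12 s.

**Level:** the scene camera's right-angle check on the leaf's yellow strips read +0.001 rad before release and −0.002 rad after it. The turned angle agrees: 1.28 rad of knob is 0.128 rad of leaf. The two wrist-picture checks were much less certain:
- Comparing edge lengths put the free end about 4 mm high, roughly +0.015 rad with a similar error.
- The right-angle test from that angle gave +0.046 rad, but it is almost insensitive there, so I set it aside.

**Missed grasp:** my first grasp closed on air and pushed up against the top of the wing, because the fingertips end about 21 mm short of the reported tool point. The knob did not turn. I reopened, went about 22 mm deeper and gripped it properly.

**Bystanders:** comparing the first and last scene pictures, the winder, its dial and all three cones show no change beyond picture noise.

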